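# Latch the laundry-closet carry case

## Robot

A 6-joint arm with a two-finger parallel gripper is mounted at the origin on the work surface. World frame = base frame: x ahead of the robot, y to its left, z up, the work surface at z = 0. Lengths are in mm, angles in rad, forces in N, time in s.
With the tool pointing down it reaches from about 350 to 875 mm from the base axis. Payload 4.2 kg.
Tool frame: the origin (TCP) lies between the finger pads; the fingertips stand 14 mm ahead of it and the grasp point (between the pads) lies 5 mm behind it; z points along the fingers, y is the line along which they close (so a half turn about z gives the same grasp; the last joint's range is limited). The gripper opens to 87 mm and grips with 3 to 60 N. Pads are 19 mm wide; open, the fingers measure 117 mm over their backs; the gripper's body (75 mm by 190 mm) begins 51 mm behind the grasp point.
Start: joints at [1.426, 0.385, 0.008, 0, -1.194, -0.259], TCP at [245.539, 574.726, 236.55] pointing down, gripper open.
Joint ranges: [-3.14, 3.14], [-1.21, 2.06], [-1.07, 1.41], [-3.16, 2.05], [-2.99, -0.16], [-3.1, 3.1]. Speed limits (rad/s): [2.79, 2.79, 3.14, 3.14, 3.14, 3.14].

## Interface

Orientations are given as a unit quaternion [x, y, z, w].
In Python, from station import robot gives the robot as it stands. The module is installed in compiled form; this text tells all that it offers.
- The arm moves only by the tool carry_out, never from a script. Its argument "increments" is a list of rows, each a list of 5 numbers: the opening, from 0 (shut) to 1 (fully open), then the shift along the tool's x, y, z in units of 50 mm (1.0 is 50 mm), then the turn about the tool's z in units of 5 degrees (1.0 is 5 degrees). A call has exactly 5 rows; each row shifts and turns the commanded pose from where the row before left it, along the tool's axes as they then stand; what a row does not reach is not made up. A row lasts 1/8 s, in which the tool goes at most 62.5 mm and 10.7 degrees, less where a joint would pass 70% of its speed; a pose out of reach is approached as far as the arm can. A call is refused whole if a number of a shift passes 1 or a number of a turn 1, either way. A call with a gripper value outside its range is refused whole. The fingers move at their own pace and stop on an object; the grip force is fixed at half the most. Time passes only in rows, so rows that do not move let the fingers close, or fill a call up. It gives the time, the measured TCP pose, the force, the opening and the grip force at its end, in the units of the state.
- robot.get_obs(): the state, without advancing time (a new reading comes with each control period).
- robot.snapshot(name): name is "scene" or "top" or "wrist"; returns (picture, depth): 384x512x3 uint8, red, green, blue; 384x512 float32, mm along the optical axis (not along the pixel's ray), 0 where there is no reading.
- robot.camera_model(name): a dict with "K" (3x3 intrinsics, pixels), "k1" (the pictures are not rectified: a ray, as slopes to the right and down, at radius r is drawn at 1 + k1 r^2 times it, then the intrinsics apply), "R" (3x3) and "t" (3): a world point X has camera coordinates R X + t. Camera axes: x right, y down, z forward; pixel columns grow to the right and rows downward; lengths in mm; the calibration is good to about 2 mm. A picture is of the moment at which its call begins: read the wrist's pose just before it. camera_model takes no time and is no camera call; for the wrist camera it gives the pose at the moment of the call.
- robot.close_job(): hands the job in; it is judged then, once.
Trained networks look in the newest picture that a camera, given by its name, has taken for a name from the list of things; names that differ only in an ending like _2 or _b are one class to them, and where a whole thing is asked for, a point or a joint stands for the part that bears it (a point fixed in the world has none). Each returns a list of dicts, best first, with "confidence" (0 to 1); they miss things now and then, are a little off and sometimes report something else, mostly with a low value. They report only what shows in the picture. A call takes as long as a camera call.
- robot.masks_of(query, camera): "pixels" (384x512 bool, what is visible of it).
- robot.spot_point(query, camera): "point" ([x, y, z] in mm, in world coordinates, good to about 4 mm: a listed point, or the origin of a listed thing).
The state is a dict: "time_s": time; "joint_positions": joint angles; "joint_velocities": joint speeds; "tau": joint torques, N m; "tool_pos": TCP position; "ee_rot": TCP orientation; "wrist_force": force on the tool from outside, world axes, zero at the start; "wrist_torque": the same for the moment, N m; "grip_width": finger opening in mm; "finger_force": force on a finger pad.
Only numpy, scipy, OpenCV 4.12 (cv2) and the standard library are available. Lean on these libraries where they do the work, as an engineer would, in place of code of your own. Each camera call takes 0.05 s, during which the arm holds its last target. There are 200 camera calls.

## Task

Shut the grey carry case with the draw latch on its top: swing the wire loop over and hook its cross bar down behind the keeper, under the lip, then push the lever over and down until it snaps past centre and lies flat, so that the case is drawn shut and stays shut. Use no more force than a firm finger push on the lever or the case, do not force the loop against the case while you hold it, and leave the other things on the counter and on the case as they are.

Things in the scene. Friction and masses are not known exactly. Their poses are not given: they have to be found in the camera images.
- case: grey hard case standing on its hinge edge, fixed: 150 mm thick (x -80 to +70), 340 long (y), 170 high, flat top. Origin: on the counter under the seam of its halves; x points from the near half (carries lever and loop) to the far half (carries the keeper), y along the case, z up. Turned up to half a radian
- shell: far half of the case (x 1 to 70 mm). Hinged at the foot of the seam (same origin as the case); a springy gasket holds it ajar by 0.035 rad, so its top stands about 6 mm farther in +x than when shut. The latch must draw it shut; the loop then pulls with about 50 N
- keeper (a point): keeper: steel hook on the far half's top, 16 mm wide (y). Point: middle of its upper edge, 24 mm above the case's top, over the far (+x) face of its post. A lip 3.5 mm thick at the upper edge overhangs that face 4 mm to +x; the bar belongs under the lip, against the post's far face. Shut, this point is at x = 25 mm in the case's frame, ajar about 31.5. Axes as the far half's
- lever (a joint): lever angle (rad): 0 = snapped flat, pointing to the case's -x; grows as raised; 1.57 upright; 2.09 its stop, leaning to the keeper. Stays where left while the loop is slack (1 N at its tip moves it). With the loop hooked, pushing it down takes up to about 7 N near the tip, most near 0.8; below about 0.2 it is past centre and pulls itself to 0, a hard stop
- lever_pivot (a point): axis of the lever (along the case's y), at x = -18 mm, 22 mm above the case's top, on the near half
- lever_tip (a point): end of the lever: a steel tongue 20 mm wide (y), 4 mm thick, 60 mm from the pivot to this point on its end. Flat, its upper side is 25 mm above the case's top
- loop: steel wire loop. Origin: its hinge pin on the lever, 18 mm from the lever's pivot towards the tip; x along the loop to its cross bar, y along the bar. Side bars 5 mm thick, 36 mm over the outside. Swings freely round the pin past the lever and drops by its weight; starts tipped back to the near (-x) side on a stop, 0.2 to 0.7 rad above level
- loop_bar (a point): middle of the loop's cross bar: round, 6 mm thick, 46 mm long with a 10 mm collar at each end, outside the side bars (pinch it end to end), 63.8 mm from the loop's hinge pin. The bar reaches past the keeper's lip only with the lever leaned towards the keeper (about 1.6 or more); pulling on the loop with about 3 N leans the lever over
- clothes_peg: wooden clothes peg 75 x 10 x 11 mm lying loose on top of the near half, towards one end; origin under its centre
- detergent: blue bottle, 84 mm across, 210 mm high, standing behind the case; origin under its centre
- tablet_tub: white jar with orange cap, 90 mm across, 100 mm high, behind the case; origin under its centre
- dosing_cup: small blue cup, 60 mm across, 55 mm high, in front of the case; origin under its centre
- screwdriver: screwdriver lying in front of the case; origin under its centre

How it is judged:
By the outcome, as a careful person would: the job done as asked, in the order asked, and still so for the second after the job is handed in, with the robot touching nothing.
It also fails if it takes over 64 s, if anything falls off the work surface, if the arm or the gripper's body presses on something with over 40 N, if the wrist force passes 120 N, or if a joint passes its speed limit or range.

## Working session

There is one attempt and no reset: what is moved stays moved. The work goes in short steps, Python scripts to look and compute and a tool call to move; the robot and the scene stay as the last step left them, time stands still between calls to the robot, and variables do not carry over. Pictures are saved under pics/ and viewed, at most 10 in all, crops included, and the job is handed in when it is done.

Besides the shell and the picture viewer there is one more tool, called after ">>>" by a JSON object that holds its "name" and its "arguments". carry_out: Moves the arm, as the interface text tells. Its arguments: {"type":"object","properties":{"increments":{"type":"array"}},"required":["increments"]}

```bash
mkdir -p pics; cat > h.py <<'E'
from station import robot
import numpy as np, cv2
from scipy.spatial.transform import Rotation as Rn
def snap(c,name=None):
    p,d=robot.snapshot(c)
    if name: cv2.imwrite('pics/'+name+'.png',p[:,:,::-1])
    return p,d
def spots(c,qs):
    for q in qs:
        r=robot.spot_point(q,c)
        print(c,q,[(np.round(e['point'],1).tolist(),round(e['confidence'],2)) for e in r[:2]])
def cloud(c,d,m=None):
    M=robot.camera_model(c);K=M['K'];v,u=np.nonzero((d>0)if m is None else (m&(d>0)))
    x=(u-K[0][2])/K[0][0];y=(v-K[1][2])/K[1][1];xd,yd=x.copy(),y.copy()
    for _ in range(8):
        s=1+M['k1']*(x*x+y*y);x,y=xd/s,yd/s
    z=d[v,u];P=np.c_[x*z,y*z,z]
    return (P-np.array(M['t']))@np.array(M['R'])
def obs():
    o=robot.get_obs();print({k:np.round(o[k],3).tolist() for k in('time_s','joint_positions','tool_pos','ee_rot','wrist_force','grip_width')});return o
E
python3 - <<'E'
from h import *
obs()
a=snap('scene','s0');spots('scene',['case','shell','keeper','lever_pivot','lever_tip','loop','loop_bar','clothes_peg'])
b=snap('top','t0');spots('top',['case','shell','keeper','lever_pivot','lever_tip','loop','loop_bar','clothes_peg','detergent','tablet_tub','dosing_cup','screwdriver'])
r=robot.spot_point('lever','top');print([{k:v for k,v in e.items()} for e in r[:2]])
cv2.imwrite('pics/both.png',np.vstack([np.hstack([a[0],b[0]])])[:,:,::-1][:, :])
i=cv2.imread('pics/both.png');cv2.imwrite('pics/both.png',cv2.resize(i,(800,300)))
E
```

```text
{'time_s': 0.0, 'joint_positions': [1.426, 0.386, 0.007, -0.0, -1.194, -0.259], 'tool_pos': [245.339, 574.223, 235.459], 'ee_rot': [0.98, -0.201, -0.0, 0.001], 'wrist_force': [-0.004, -1.592, -0.46], 'grip_width': 87.005}
scene case [([580.5, 180.1, -1.6], 0.83)]
scene shell [([579.4, 176.8, 2.2], 0.83), ([550.6, 179.1, 207.8], 0.53)]
scene keeper []
scene lever_pivot [([556.0, 174.0, 192.0], 0.91), ([578.8, 176.0, -4.1], 0.23)]
scene lever_tip [([545.1, 173.8, 247.1], 0.81), ([452.7, 65.6, -0.1], 0.31)]
scene loop [([557.0, 174.8, 207.0], 0.58)]
scene loop_bar [([504.3, 168.9, 244.7], 0.63)]
scene clothes_peg [([544.7, 55.3, 163.2], 0.6), ([723.4, 314.8, 3.1], 0.58)]
top case [([577.9, 180.5, 2.3], 0.73), ([559.7, 175.9, 195.7], 0.17)]
top shell [([576.0, 177.3, 0.9], 0.97), ([547.6, 171.1, 248.2], 0.57)]
top keeper [([609.2, 181.7, 192.0], 0.81), ([581.8, 181.4, 4.3], 0.39)]
top lever_pivot [([560.4, 174.6, 191.5], 0.65)]
top lever_tip [([545.5, 172.0, 247.5], 0.76)]
top loop [([551.4, 176.9, 206.4], 0.68)]
top loop_bar [([501.9, 166.2, 243.5], 0.69)]
top clothes_peg [([546.6, 54.2, 173.0], 0.64)]
top detergent [([720.4, 314.9, -3.9], 0.85)]
top tablet_tub [([745.8, 89.0, -3.2], 0.67)]
top dosing_cup [([420.7, 283.3, -0.1], 0.57)]
top screwdriver [([451.6, 68.0, 0.2], 0.97)]Traceback (most recent call last):
  File "<stdin>", line 5, in <module>
ValueError: it knows: case, clothes_peg, detergent, dosing_cup, keeper, lever_pivot, lever_tip, loop, loop_bar, screwdriver, shell, tablet_tub
```

```bash
python3 - <<'E'
from h import *
_,d=snap('top');P=cloud('top',d)
w=P[(abs(P[:,2]-170)<6)&(P[:,0]>430)&(P[:,0]<720)]
print(len(w),np.median(w[:,2]),cv2.minAreaRect(w[:,:2].astype(np.float32)))
# robust long-axis
m=robot.masks_of('case','top');Q=cloud('top',d,m[0]['pixels']);Q=Q[abs(Q[:,2]-170)<6]
print(len(Q),cv2.minAreaRect(Q[:,:2].astype(np.float32)))
h=P[(P[:,2]>178)&(P[:,2]<262)&(abs(P[:,0]-560)<75)&(abs(P[:,1]-175)<45)]
np.save('h.npy',h);print(len(h),h.max(0),h.min(0))
i=cv2.imread('pics/both.png')
a=cv2.imread('pics/s0.png');b=cv2.imread('pics/t0.png')
cv2.imwrite('pics/v1.png',np.vstack([cv2.resize(np.hstack([a,b]),(800,300))]))
E
```

```text
11812 169.5648754871732 ((611.9483642578125, 179.88284301757812), (235.1682891845703, 340.00146484375), 5.463189125061035)
11681 ((572.7252807617188, 176.1925506591797), (156.71966552734375, 340.0133972167969), 5.324028015136719)
598 [610.58689959 191.40794442 257.74764958] [492.42330311 146.14436087 178.66629232][ WARN:0@0.987] global loadsave.cpp:275 findDecoder imread_('pics/both.png'): can't open/read file: check file path/integrity
```

View pics/v1.png

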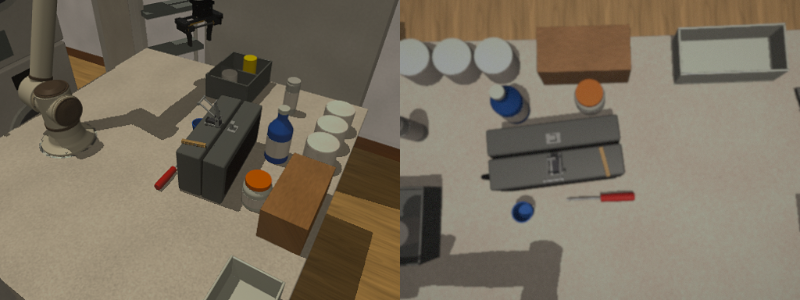

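>>> {"name": "carry_out", "arguments": {"increments": [[1,0.79,0.55,-0.4,0],[1,0.79,0.55,-0.4,0],[1,0.79,0.55,-0.4,0],[1,0.79,0.55,-0.3,0],[1,0.79,0.55,-0.2,0]]}}

```text
time_s: 1.82
tool_pos: [373.9, 369.4, 322.7]
ee_rot: [0.98, -0.2, 0.0, -0.001]
wrist_force: [1.0, 0.8, -0.3]
grip_width: 86.9
finger_force: 0.0
```

>>> {"name": "carry_out", "arguments": {"increments": [[1,0.79,0.55,0,0],[1,0.79,0.55,0,0],[1,0.79,0.55,0,0],[1,0.79,0.55,0,0],[1,0.79,0.55,0,0]]}}

```text
time_s: 2.45
tool_pos: [501.4, 165.2, 321.8]
ee_rot: [0.98, -0.2, 0.0, -0.0]
wrist_force: [1.2, 0.6, -0.0]
grip_width: 87.4
finger_force: 0.0
```

>>> {"name": "carry_out", "arguments": {"increments": [[1,0,0,0,-0.95],[1,0,0,0,-0.95],[1,0,0,0,-0.95],[1,0,0,0,-0.95],[1,0,0,0,-0.95]]}}

```text
time_s: 3.08
tool_pos: [500.7, 166.6, 321.6]
ee_rot: [1.0, 0.007, 0.0, -0.0]
wrist_force: [0.1, 0.6, -0.5]
grip_width: 87.0
finger_force: 0.0
```

>>> {"name": "carry_out", "arguments": {"increments": [[1,0,0,0,-0.96],[1,0,0,0,0],[1,0,0,0,0],[1,0,0,0,0],[1,0,0,0,0]]}}

```text
time_s: 3.7
tool_pos: [500.7, 166.6, 321.6]
ee_rot: [0.999, 0.047, 0.0, -0.0]
wrist_force: [-0.1, 0.2, -0.4]
grip_width: 87.2
finger_force: 0.0
```

```bash
cat >> h.py <<'E'
O=np.array([575.5,177.]);YAW=0.093
def tc(p):
    p=np.asarray(p,float);c,s=np.cos(YAW),np.sin(YAW);d=p[...,:2]-O
    return np.stack([c*d[...,0]+s*d[...,1],-s*d[...,0]+c*d[...,1],p[...,2]],-1)
E
python3 - <<'E'
from h import *
p,d=snap('wrist','w1');spots('wrist',['lever_pivot','lever_tip','loop','loop_bar','keeper','case'])
for q in ['loop','lever_tip','keeper']:
    m=robot.masks_of(q,'wrist')
    if m:
        Q=cloud('wrist',d,m[0]['pixels']);C=tc(Q);print(q,len(Q),np.round(np.percentile(C,[2,50,98],axis=0),1).tolist())
P=tc(cloud('wrist',d));
w=P[(abs(P[:,2]-170)<4)];print(np.round(np.percentile(w,[1,50,99],axis=0),1).tolist())
b=P[(P[:,2]>225)&(P[:,0]<-55)&(abs(P[:,1])<40)];print('bar',len(b),np.round(np.percentile(b,[3,50,97],axis=0),1).tolist(), cv2.minAreaRect(b[:,:2].astype(np.float32)))
k=P[(P[:,2]>186)&(P[:,2]<205)&(P[:,0]>10)];print('keeper',len(k),np.round(np.percentile(k,[3,50,97],axis=0),1).tolist() if len(k) else 0)
E
```

```text
wrist lever_pivot [([559.2, 177.1, 191.9], 0.68)]
wrist lever_tip [([551.4, 172.7, 250.8], 0.78)]
wrist loop []
wrist loop_bar [([498.7, 172.0, 243.8], 0.75)]
wrist keeper [([603.4, 182.5, 189.3], 0.71)]
wrist case [([580.0, 177.9, 1.3], 0.91)]
loop 1101 [[-78.8, -22.4, 212.3], [-64.1, -0.1, 239.0], [-25.4, 21.4, 249.8]]
lever_tip 1735 [[-77.4, -21.0, 198.4], [-40.5, -0.5, 235.2], [-16.3, 20.4, 255.8]]
keeper 24643 [[3.1, -160.4, 130.0], [39.9, -0.1, 168.8], [74.0, 159.6, 171.4]]
[[-75.6, -164.3, 166.5], [13.7, 3.2, 169.6], [73.1, 163.4, 172.1]]
bar 1699 [[-83.1, -37.9, 236.0], [-68.1, -8.7, 322.6], [-55.2, 39.8, 421.2]] ((-67.50595092773438, 0.21005630493164062), (27.73798370361328, 82.59459686279297), 6.386242866516113)
keeper 227 [[24.9, -7.9, 190.6], [30.4, -0.4, 193.3], [35.7, 7.2, 195.2]]
```

View pics/w1.png

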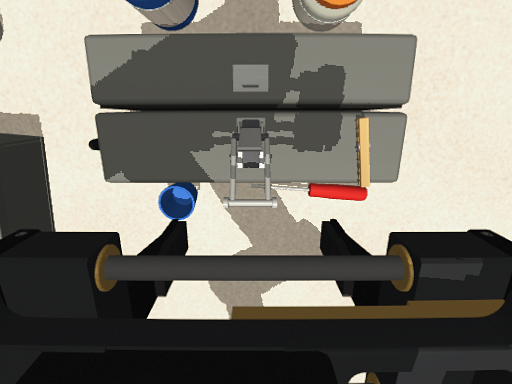

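```bash
python3 - <<'E'
from h import *
p,d=snap('wrist')
P=tc(cloud('wrist',d));
b=P[(P[:,2]>225)&(P[:,2]<262)&(P[:,0]<-55)&(abs(P[:,1])<26)]
for lo in range(-84,-54,3):
    s=b[(b[:,0]>=lo)&(b[:,0]<lo+3)]
    if len(s): print(lo,len(s),s[:,1].min().round(1),s[:,1].max().round(1),np.median(s[:,2]).round(1),s[:,2].max().round(1))
L=P[(P[:,2]>215)&(P[:,2]<262)&(P[:,0]>-55)&(P[:,0]<20)&(abs(P[:,1])<9)]
for z in range(215,262,6):
    s=L[(L[:,2]>=z)&(L[:,2]<z+6)]
    if len(s): print(z,len(s),np.percentile(s[:,0],[5,50,95]).round(1))
print('tcp',tc(robot.get_obs()['tool_pos']))
E
```

```text
-81 15 -23.4 22.4 248.5 250.0
-78 156 -23.4 22.2 248.0 250.9
-75 223 -23.4 22.2 247.1 250.9
-72 76 -23.4 22.4 244.6 249.5
-69 41 -18.6 16.7 242.0 245.1
-66 42 -17.6 16.8 239.9 241.5
-63 43 -17.7 16.9 237.6 240.0
-60 40 -17.7 17.1 235.6 237.6
-57 28 -17.7 17.1 234.1 236.4
215 42 [-20.9 -20.2 -19.5]
221 46 [-22.2 -21.5 -20.8]
227 50 [-23.4 -22.7 -22. ]
233 55 [-25.  -24.3 -23.5]
239 54 [-26.1 -25.5 -24.9]
245 22 [-30.6 -30.4 -30.2]
251 108 [-28.9 -26.8 -25.3]
257 3 [-27.3 -26.6 -25.9]
tcp [-75.42146124  -3.37351973 321.56243803]
```

>>> {"name": "carry_out", "arguments": {"increments": [[1,0,-0.06,0.5,0],[1,0,0,0.5,0],[1,0,0,0.39,0],[1,0,0,0,0],[0.5,0,0,0,0]]}}

```text
time_s: 4.88
tool_pos: [501.0, 169.9, 253.0]
ee_rot: [0.999, 0.047, 0.001, -0.0]
wrist_force: [0.0, -0.1, -0.2]
grip_width: 82.6
finger_force: 0.0
```

>>> {"name": "carry_out", "arguments": {"increments": [[0.5,0,0,0,0],[0.45,0,0,0,0],[0.45,0,0,0,0],[0.45,0,0,0,0],[0.45,0,0,0,0]]}}

```text
time_s: 5.5
tool_pos: [500.4, 169.8, 252.2]
ee_rot: [0.999, 0.047, 0.0, -0.0]
wrist_force: [-0.7, 0.8, 1.1]
grip_width: 45.1
finger_force: 30.0
```

```bash
python3 - <<'E'
from h import *
print(tc(robot.get_obs()['tool_pos']))
px,pz,r=-21.9,209.6,64.0
phi=np.arange(2.56,0.5,-0.2)
B=np.c_[px+r*np.cos(phi),pz+r*np.sin(phi)]
print(np.round(B,1).tolist())
print(np.c_[phi[1:],np.diff(B[:,0])/50,-np.diff(B[:,1])/50].round(3))
E
```

```text
[-7.54222864e+01 -1.93596123e-01  2.52191007e+02]
[[-75.4, 244.8], [-67.3, 254.7], [-57.5, 262.8], [-46.2, 268.8], [-33.9, 272.5], [-21.2, 273.6], [-8.5, 272.2], [3.7, 268.3], [14.8, 262.0], [24.5, 253.7], [32.3, 243.6]]
[[ 2.36   0.161 -0.198]
 [ 2.16   0.197 -0.163]
 [ 1.96   0.226 -0.12 ]
 [ 1.76   0.245 -0.073]
 [ 1.56   0.255 -0.023]
 [ 1.36   0.254  0.028]
 [ 1.16   0.243  0.078]
 [ 0.96   0.223  0.125]
 [ 0.76   0.194  0.167]
 [ 0.56   0.157  0.202]]
```

>>> {"name": "carry_out", "arguments": {"increments": [[0.45,0.16,0,-0.2,0],[0.45,0.2,0,-0.16,0],[0.45,0.23,0,-0.12,0],[0.45,0,0,0,0],[0.45,0,0,0,0]]}}

```text
time_s: 6.12
tool_pos: [530.1, 172.6, 276.4]
ee_rot: [0.999, 0.047, 0.0, -0.0]
wrist_force: [-1.7, 2.4, 1.5]
grip_width: 45.8
finger_force: 30.0
```

>>> {"name": "carry_out", "arguments": {"increments": [[0.45,0.24,0,-0.07,0],[0.45,0.26,0,-0.02,0],[0.45,0,0,0,0],[0.45,0.25,0,0.03,0],[0.45,0,0,0,0]]}}

```text
time_s: 6.75
tool_pos: [568.2, 176.2, 279.2]
ee_rot: [0.999, 0.047, 0.001, -0.0]
wrist_force: [-2.0, 2.6, 2.9]
grip_width: 45.5
finger_force: 30.0
```

>>> {"name": "carry_out", "arguments": {"increments": [[0.45,0.25,0,0.08,0],[0.45,0.24,0,0.12,0],[0.45,0.22,0,0.16,0],[0.45,0.2,0,0.2,0],[0.45,0,0,0,0]]}}

```text
time_s: 7.38
tool_pos: [612.8, 180.3, 249.2]
ee_rot: [0.999, 0.047, -0.001, 0.0]
wrist_force: [-3.6, 2.7, 0.4]
grip_width: 45.4
finger_force: 30.0
```

```bash
python3 - <<'E'
from h import *
obs();print(tc(robot.get_obs()['tool_pos']))
snap('top');spots('top',['lever_tip','loop_bar','loop'])
p,d=snap('scene','s2');spots('scene',['lever_tip','loop_bar','loop'])
cv2.imwrite('pics/s2.png',cv2.resize(p[100:260,220:370,::-1],(750,600) and None,fx=4,fy=3.7))
E
```

```text
{'time_s': 7.375, 'joint_positions': [0.539, 0.402, 0.066, -0.0, -1.238, 1.126], 'tool_pos': [612.783, 180.31, 249.155], 'ee_rot': [0.999, 0.047, -0.001, 0.0], 'wrist_force': [-3.603, 2.709, 0.373], 'grip_width': 45.38}
[ 3.74296671e+01 -1.67032639e-01  2.49154887e+02]
top lever_tip [([555.7, 172.1, 250.9], 0.58), ([546.6, 54.9, 172.8], 0.28)]
top loop_bar [([614.3, 177.3, 242.4], 0.66)]
top loop [([551.8, 174.0, 210.0], 0.53)]
scene lever_tip [([742.7, 89.1, -0.8], 0.6), ([556.5, 176.9, 247.1], 0.42)]
scene loop_bar [([611.7, 179.0, 246.1], 0.61), ([451.9, 66.6, -0.6], 0.45)]
scene loop [([555.2, 175.0, 207.2], 0.41), ([554.1, 177.4, 190.2], 0.29)]
```

View pics/s2.png

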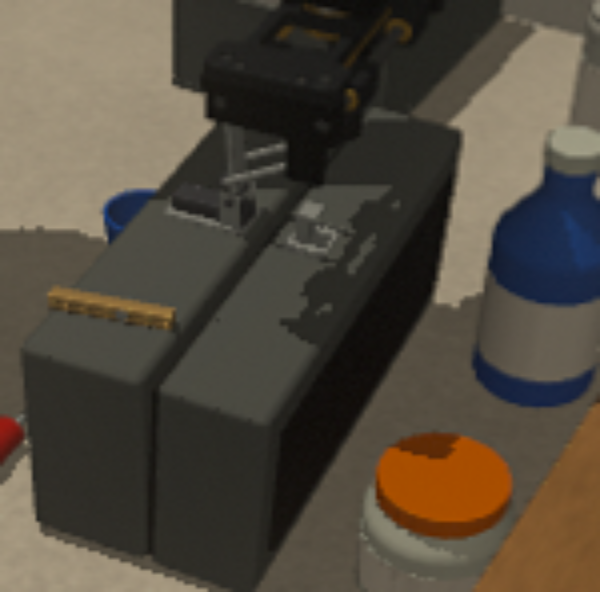

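>>> {"name": "carry_out", "arguments": {"increments": [[0.45,0.11,0,0.17,0],[0.45,0.1,0,0.17,0],[0.45,0.04,0,0.36,0],[0.45,0,0,0,0],[0.45,0,0,0,0]]}}

```text
time_s: 8.4
tool_pos: [625.7, 181.6, 216.2]
ee_rot: [0.999, 0.047, 0.001, -0.0]
wrist_force: [0.9, 3.2, -0.6]
grip_width: 45.5
finger_force: 30.0
```

>>> {"name": "carry_out", "arguments": {"increments": [[0.45,-0.02,0,0.13,0],[0.45,-0.02,0,0.13,0],[0.45,-0.03,0,0.12,0],[0.45,0,0,0,0],[0.45,0,0,0,0]]}}

```text
time_s: 9.02
tool_pos: [621.2, 181.2, 197.0]
ee_rot: [0.999, 0.047, -0.0, 0.0]
wrist_force: [0.5, 2.6, 0.4]
grip_width: 45.5
finger_force: 30.0
```

```bash
python3 - <<'E'
from h import *
print(tc(robot.get_obs()['tool_pos']))
p,d=snap('wrist','w3');P=tc(cloud('wrist',d))
L=P[(P[:,2]>225)&(P[:,2]<262)&(P[:,0]>-60)&(P[:,0]<30)&(abs(P[:,1])<9)]
for z in range(225,262,6):
    s=L[(L[:,2]>=z)&(L[:,2]<z+6)]
    if len(s): print(z,len(s),np.percentile(s[:,0],[5,50,95]).round(1))
snap('top');spots('top',['lever_tip','loop_bar','keeper'])
spots('wrist',['lever_tip','loop_bar','keeper'])
E
```

```text
[ 4.59145916e+01 -1.02917955e-01  1.96962994e+02]
top lever_tip [([564.3, 176.1, 250.3], 0.67)]
top loop_bar [([618.7, 176.8, 192.2], 0.39)]
top keeper [([609.2, 177.8, 190.0], 0.9)]
wrist lever_tip []
wrist loop_bar [([614.0, 181.0, 189.6], 0.79)]
wrist keeper [([606.0, 183.6, 187.8], 0.92)]
```

View pics/w3.png

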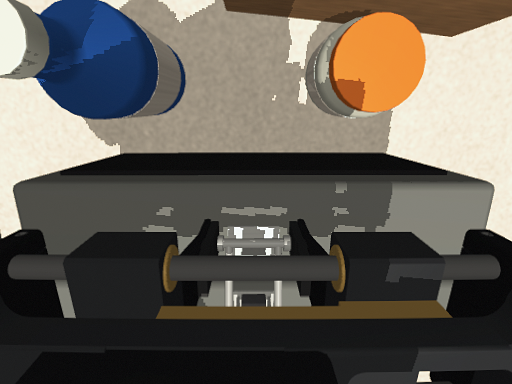

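>>> {"name": "carry_out", "arguments": {"increments": [[0.45,-0.02,0,0.08,0],[0.45,-0.02,0,0.06,0],[0.45,0,0,0,0],[0.45,0,0,0,0],[0.6,0,0,0,0]]}}

```text
time_s: 10.05
tool_pos: [619.1, 180.1, 189.7]
ee_rot: [0.999, 0.047, -0.001, 0.001]
wrist_force: [-0.2, -0.8, -0.4]
grip_width: 49.1
finger_force: 0.0
```

>>> {"name": "carry_out", "arguments": {"increments": [[0.75,0,0,0,0],[0.75,0,0,0,0],[0.75,0,0,0,0],[0.75,0,0,0,0],[0.75,0,0,0,0]]}}

```text
time_s: 10.68
tool_pos: [619.4, 180.9, 190.1]
ee_rot: [0.999, 0.047, 0.0, 0.0]
wrist_force: [-0.9, -0.2, -0.3]
grip_width: 65.5
finger_force: 0.0
```

Rise straight up with fingers open, then look.

>>> {"name": "carry_out", "arguments": {"increments": [[0.75,0,0,-0.4,0],[0.75,0,0,-0.8,0],[0.75,0.2,0,-0.8,0],[0.2,0.3,0,-0.3,0],[0,0,0,0,0]]}}

```text
time_s: 11.3
tool_pos: [645.1, 183.5, 306.0]
ee_rot: [0.999, 0.047, 0.001, -0.001]
wrist_force: [1.2, -0.8, -0.4]
grip_width: 52.6
finger_force: 0.0
```

```bash
python3 - <<'E'
from h import *
print(tc(robot.get_obs()['tool_pos']))
_,d=snap('top');spots('top',['lever_tip','loop_bar','keeper'])
P=tc(cloud('top',d));L=P[(P[:,2]>175)&(P[:,2]<260)&(abs(P[:,0])<75)&(abs(P[:,1])<30)]
print(np.round(L[(L[:,0]>36)],0).tolist()[:30])
p,d=snap('scene','s4');spots('scene',['lever_tip','loop_bar','keeper'])
cv2.imwrite('pics/s4.png',cv2.resize(p[110:200,250:350,::-1],None,fx=6,fy=6,interpolation=cv2.INTER_CUBIC))
E
```

```text
[ 6.98936163e+01 -1.61250020e-02  3.05982044e+02]
top lever_tip [([566.5, 171.2, 250.6], 0.83)]
top loop_bar [([615.2, 177.6, 172.1], 0.67)]
top keeper [([609.8, 180.6, 190.7], 0.55)]
[[38.0, -20.0, 177.0], [37.0, -22.0, 180.0], [36.0, -16.0, 176.0], [36.0, 21.0, 179.0], [36.0, 19.0, 179.0]]
scene lever_tip [([565.6, 178.5, 251.1], 0.59)]
scene loop_bar [([614.2, 181.2, 176.8], 0.72)]
scene keeper [([556.3, 173.7, 188.9], 0.7), ([611.6, 181.8, 191.3], 0.62)]
```

View pics/s4.png

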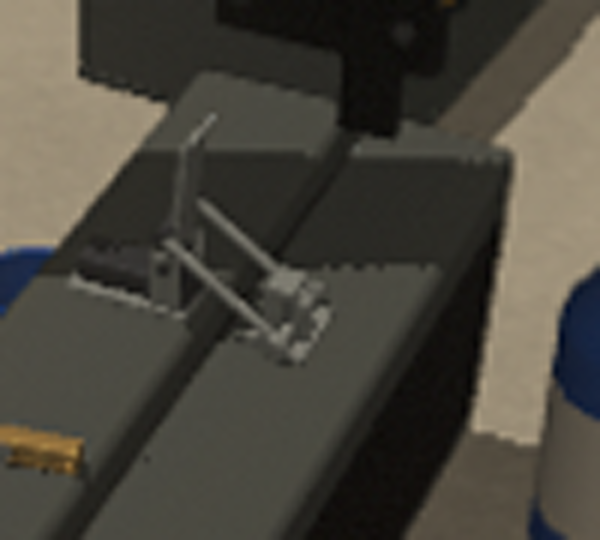

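>>> {"name": "carry_out", "arguments": {"increments": [[0,-0.45,0,0.3,0],[0,-0.45,0,0.35,0],[0,0,0,0.35,0],[0,0,0,0,0],[0,0,0,0,0]]}}

```text
time_s: 12.32
tool_pos: [600.0, 179.1, 255.8]
ee_rot: [0.999, 0.047, 0.001, -0.0]
wrist_force: [0.3, 0.6, -0.2]
grip_width: 0.2
finger_force: 0.0
```

```bash
python3 - <<'E'
from h import *
print(obs()['wrist_force'],tc(robot.get_obs()['tool_pos']))
prev=None
for a in list(np.arange(1.6,0.2,-0.1))+[.2,.15,.1,.05]:
    s=52
    T=np.array([-18-s*np.cos(a)+3*np.sin(a)+9.5,192+s*np.sin(a)+3*np.cos(a)+14])
    print(round(a,2),T.round(1), None if prev is None else ((T-prev)*[1,-1]/50).round(3)); prev=T
E
```

```text
{'time_s': 12.325, 'joint_positions': [0.548, 0.374, 0.04, 0.001, -1.236, 1.117], 'tool_pos': [600.034, 179.139, 255.772], 'ee_rot': [0.999, 0.047, 0.001, -0.0], 'wrist_force': [0.301, 0.63, -0.243], 'grip_width': 0.18}
[ 0.30143333  0.63029676 -0.24254745] [ 2.46270652e+01 -1.48791999e-01  2.55771845e+02]
1.6 [ -4.  257.9] None
1.5 [ -9.2 258.1] [-0.104 -0.004]
1.4 [-14.4 257.8] [-0.104  0.007]
1.3 [-19.5 256.9] [-0.103  0.017]
1.2 [-24.5 255.6] [-0.101  0.027]
1.1 [-29.4 253.7] [-0.097  0.037]
1.0 [-34.1 251.4] [-0.093  0.047]
0.9 [-38.5 248.6] [-0.088  0.056]
0.8 [-42.6 245.4] [-0.082  0.064]
0.7 [-46.3 241.8] [-0.075  0.072]
0.6 [-49.7 237.8] [-0.068  0.079]
0.5 [-52.7 233.6] [-0.059  0.085]
0.4 [-55.2 229. ] [-0.051  0.091]
0.3 [-57.3 224.2] [-0.041  0.096]
0.2 [-58.9 219.3] [-0.032  0.099]
0.15 [-59.5 216.7] [-0.012  0.051]
0.1 [-59.9 214.2] [-0.009  0.051]
0.05 [-60.3 211.6] [-0.007  0.052]
```

>>> {"name": "carry_out", "arguments": {"increments": [[0,-0.25,0,-0.04,0],[0,-0.15,0,0,0],[0,-0.14,0,0,0],[0,-0.13,0,0,0],[0,0,0,0,0]]}}

```text
time_s: 12.95
tool_pos: [566.6, 176.0, 258.2]
ee_rot: [0.999, 0.047, 0.001, -0.0]
wrist_force: [4.3, 1.1, 3.1]
grip_width: 0.3
finger_force: 1.8
```

>>> {"name": "carry_out", "arguments": {"increments": [[0,-0.1,0,0.01,0],[0,-0.1,0,0.02,0],[0,-0.1,0,0.03,0],[0,-0.1,0,0.04,0],[0,0,0,0,0]]}}

```text
time_s: 13.58
tool_pos: [547.7, 174.4, 253.2]
ee_rot: [0.999, 0.047, 0.002, -0.001]
wrist_force: [5.6, -0.2, 3.3]
grip_width: 0.7
finger_force: 3.1
```

```bash
python3 - <<'E'
from h import *
print(tc(robot.get_obs()['tool_pos']))
_,d=snap('top');spots('top',['lever_tip','loop_bar','keeper'])
p,d=snap('scene');spots('scene',['lever_tip','loop_bar','keeper'])
cv2.imwrite('pics/s5.png',cv2.resize(p[110:200,250:350,::-1],None,fx=6,fy=6,interpolation=cv2.INTER_CUBIC))
E
```

```text
[-2.79556408e+01  2.23481970e-03  2.53150644e+02]
top lever_tip []
top loop_bar [([560.0, 177.1, 195.4], 0.71)]
top keeper [([604.2, 180.4, 192.3], 0.62)]
scene lever_tip [([531.9, 172.8, 241.2], 0.76), ([422.4, 281.5, -5.8], 0.56)]
scene loop_bar [([607.6, 179.5, 182.5], 0.71)]
scene keeper [([605.9, 180.1, 189.4], 0.8)]
```

View pics/s5.png

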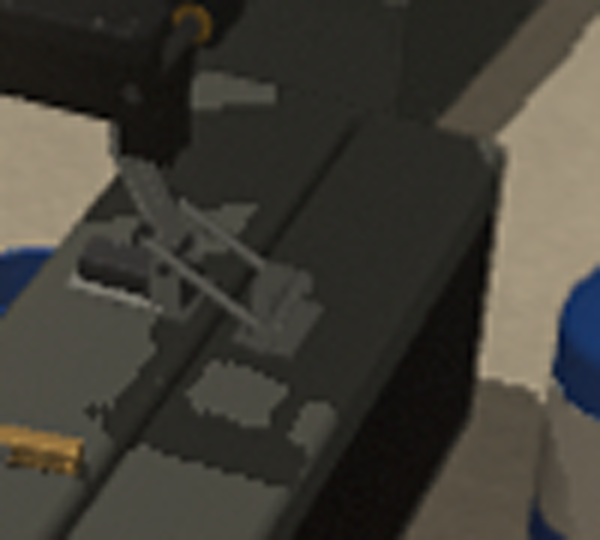

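>>> {"name": "carry_out", "arguments": {"increments": [[0,-0.1,0,0.05,0],[0,-0.09,0,0.055,0],[0,-0.085,0,0.065,0],[0,-0.08,0,0.07,0],[0,0,0,0,0]]}}

```text
time_s: 14.6
tool_pos: [528.4, 172.4, 239.7]
ee_rot: [0.999, 0.047, -0.0, -0.0]
wrist_force: [2.9, -0.1, 1.6]
grip_width: 0.2
finger_force: 1.2
```

>>> {"name": "carry_out", "arguments": {"increments": [[0,-0.07,0,0.08,0],[0,-0.06,0,0.085,0],[0,-0.05,0,0.09,0],[0,-0.04,0,0.09,0],[0,0,0,0,0]]}}

```text
time_s: 15.22
tool_pos: [516.8, 170.9, 222.0]
ee_rot: [0.999, 0.047, -0.001, 0.001]
wrist_force: [-0.3, -0.2, -0.9]
grip_width: 0.6
finger_force: 0.0
```

```bash
python3 - <<'E'
from h import *
print(tc(robot.get_obs()['tool_pos']))
_,d=snap('top');spots('top',['lever_tip','loop_bar','keeper'])
p,d=snap('scene');spots('scene',['lever_tip','loop_bar','keeper'])
cv2.imwrite('pics/s6.png',cv2.resize(p[110:200,240:340,::-1],None,fx=6,fy=6,interpolation=cv2.INTER_CUBIC))
E
```

```text
[-59.03106686  -0.61590545 221.98528953]
top lever_tip []
top loop_bar [([607.4, 176.6, 176.6], 0.6)]
top keeper [([601.5, 181.9, 192.0], 0.61)]
scene lever_tip [([498.2, 170.8, 194.1], 0.82), ([744.3, 85.7, -0.8], 0.64)]
scene loop_bar [([607.7, 177.6, 181.6], 0.58)]
scene keeper [([602.5, 179.7, 193.7], 0.82)]
```

View pics/s6.png

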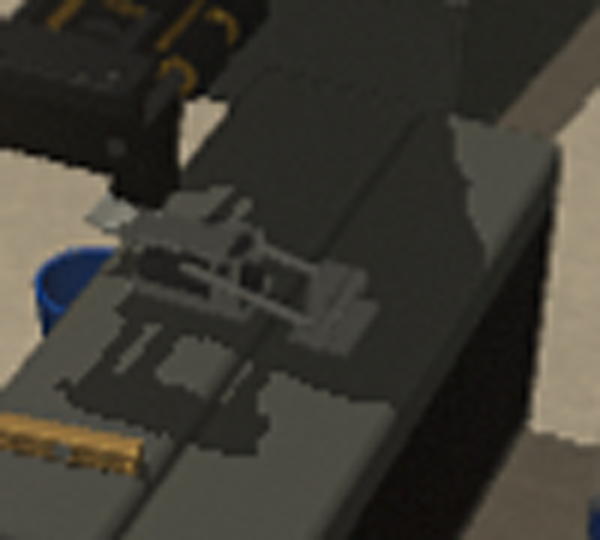

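>>> {"name": "carry_out", "arguments": {"increments": [[0,0,0,-0.3,0],[0,0,0,-0.8,0],[0,0,0,-0.8,0],[0,-0.6,0,-0.3,0],[0,-0.6,0,0,0]]}}

```text
time_s: 16.25
tool_pos: [458.1, 165.8, 335.6]
ee_rot: [0.999, 0.047, 0.002, -0.001]
wrist_force: [0.6, 0.1, 0.0]
grip_width: 0.4
finger_force: 0.0
```

>>> {"name": "carry_out", "arguments": {"increments": [[0,-0.4,0,0,0],[0,-0.4,0,0,0],[0,0,0,0,0],[0,0,0,0,0],[0,0,0,0,0]]}}

```text
time_s: 16.88
tool_pos: [418.6, 162.0, 332.9]
ee_rot: [0.999, 0.047, 0.0, 0.0]
wrist_force: [0.1, 0.4, 0.2]
grip_width: 0.4
finger_force: 0.0
```

```bash
python3 - <<'E'
from h import *
obs()
p,d=snap('wrist','w7');P=tc(cloud('wrist',d))
s=P[(abs(P[:,1])<8)&(P[:,2]>180)&(P[:,2]<215)]
for x in range(-80,40,6):
    q=s[(s[:,0]>=x)&(s[:,0]<x+6)]
    if len(q): print(x,len(q),np.median(q[:,2]).round(1),q[:,0].max().round(1),end=' | ')
f=P[(abs(P[:,2]-170)<3)&(abs(P[:,1])<150)];print('\nfar edge',np.percentile(f[:,0],99.5))
spots('wrist',['lever_tip','loop_bar','keeper','clothes_peg'])
E
```

```text
{'time_s': 16.875, 'joint_positions': [0.733, 0.017, -0.222, 0.0, -1.331, 0.932], 'tool_pos': [418.649, 161.957, 332.868], 'ee_rot': [0.999, 0.047, 0.0, 0.0], 'wrist_force': [0.148, 0.369, 0.199], 'grip_width': 0.386}
-80 94 196.9 -74.3 | -74 96 195.0 -68.5 | -68 101 195.2 -62.0 | -62 106 194.9 -56.4 | -56 107 195.3 -50.0 | -50 99 195.2 -44.4 | -44 112 195.3 -38.0 | -38 114 195.3 -32.0 | -32 109 195.3 -26.0 | -26 115 195.1 -20.0 | -20 101 194.8 -15.2 | -14 80 182.9 -8.1 | 16 75 185.5 18.3 | 
far edge 24.59297880753099
wrist lever_tip [([503.2, 167.2, 196.6], 0.75), ([423.0, 283.1, -1.0], 0.56)]
wrist loop_bar [([541.2, 174.8, 193.6], 0.31)]
wrist keeper []
wrist clothes_peg [([542.7, 52.3, 169.3], 0.84)]
```

View pics/w7.png

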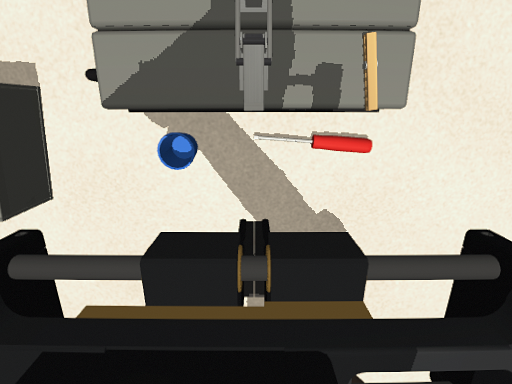

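Lever is flat: its upper side is level at z≈195 (pixels 240–265, 40–110). The seam at row 28 is nearly shut, and the peg, cup and screwdriver are where they were.

```bash
python3 -c "
from station import robot
print(robot.close_job())"
```

```text
the job is handed in; nothing more can be done
None
```

The latch is closed: the loop is hooked behind the keeper, the lever has snapped flat, and the case is drawn shut. The job is handed in, with the arm clear and nothing else seen to have moved; no verdict came back.

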